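# Restock the laundry cabinet

## Robot

A 7-joint arm with a two-finger parallel gripper is mounted at the origin on the work surface. World frame = base frame: x ahead of the robot, y to its left, z up, the work surface at z = 0. Lengths are in m, angles in rad, forces in N, time in s.
With the tool pointing down it reaches from about 0.425 to 0.875 m from the base axis. Payload 8.4 kg.
Tool frame: the origin (TCP) lies on the centre line of the jaws, within the pads' length; the fingertips stand 19 mm ahead of it and the grasp point (between the pads) is the TCP; z points along the fingers, y is the direction in which the jaws open and shut (so a half turn about z gives the same grasp; the last joint's range is limited). The gripper opens to 87 mm and grips with 3 to 60 N. Pads are 19 mm wide; open, the fingers measure 117 mm over their backs; the gripper's body (75 mm by 190 mm) begins 51 mm behind the grasp point.
Start: joints at [-1.418, 0.333, 0.04, 1.465, -0.013, 1.343, -0.059], TCP at [0.162, 0.629, 0.242] pointing down, gripper open.
Joint ranges: [-2.58, 2.58], [-0.38, 2.09], [-1.3, 1.39], [0.25, 2.4], [-1.5, 4.64], [0.08, 2.09], [-2.65, 2.65]. Speed limits (rad/s): [2.22, 2.22, 2.79, 2.79, 3.14, 3.14, 3.14].

## Interface

Orientations are given as a unit quaternion [w, x, y, z].
In Python, from bench import manip gives the robot as it stands. The module is installed in compiled form; this text tells all that it offers. Calls block until the motion is done:
- manip.goto(position, orientation): joint-space move of the TCP to a pose.
- manip.movel(position, rot=None, v=0.15, max_force=None): straight line of the TCP; rot=None keeps the orientation; v is the mean speed in m/s. With max_force (N) it stops when the force on the tool has changed by that much, and returns True; else False.
- manip.move_joints(angles): joint-space move.
- manip.let_go() and manip.gripper_close(): open the fingers fully, or close them until they stop; the grip force is fixed at half the most.
- manip.sleep(seconds).
- manip.ik(position, orientation): joint angles nearest the present ones, or None.
- manip.observe(): the state.
- manip.grab_frame(name): name is "side" or "top" or "wrist"; returns (picture, depth): 480x640x3 uint8, red, green, blue; 480x640 float32, m along the optical axis (not along the pixel's ray), 0 where there is no reading.
- manip.calibration(name): a dict with "fx", "fy", "cx", "cy" (pixels), "R" (3x3) and "t" (3): a world point X has camera coordinates R X + t. Camera axes: x right, y down, z forward; pixel columns grow to the right and rows downward; lengths in m; the calibration is good to about 2 mm. A picture is of the moment at which its call begins: read the wrist's pose just before it. calibration takes no time and is no camera call; for the wrist camera it gives the pose at the moment of the call.
A pose or a line that the arm cannot do raises manip.MotionError and nothing moves.
- manip.hand_in(): hands the job in, once; it reports no verdict.
Trained networks look in the newest picture that a camera, given by its name, has taken for a name from the list of things; names that differ only in an ending like _2 or _b are one class to them, and where a whole thing is asked for, a point or a joint stands for the part that bears it (a point fixed in the world has none). Each returns a list of dicts, best first, with "p" (0 to 1); they miss things now and then, are a little off and sometimes report something else, mostly with a low value. They report only what shows in the picture. A call takes as long as a camera call. They do not tell look-alikes from the thing itself.
- manip.outline_of(camera, thing): "region" (480x640 bool, what is visible of it).
- manip.landmark_of(camera, thing): "location" ([x, y, z] in m, in world coordinates, good to about 4 mm: a listed point, or the origin of a listed thing).
The state is a dict: "t": time; "joints": joint angles; "joint_velocities": joint speeds; "effort": joint torques, N m; "tool_pos": TCP position; "orientation": TCP orientation; "force": force on the tool from outside, world axes, zero at the start; "torque": the same for the moment, N m; "finger_gap": finger opening in m.
Only numpy, scipy, OpenCV 4.12 (cv2) and the standard library are available. Lean on these libraries where they do the work, as an engineer would, in place of code of your own. Each camera call takes 0.05 s, during which the arm holds its last target.

## Task

Restock the laundry cabinet: pull its drawer out fully to the stop, empty all the washing tablets from the yellow tote into the drawer, push the drawer fully shut and leave the empty tote standing upright on the counter. Line up every jar on the shelf on top of the cabinet in one neat row, upright, one on each grey disc, starting at the disc next to the blue end board and leaving no disc empty between jars. Leave the soap tin, the brush and the mug where they are.

Things in the scene. Friction and masses are not known exactly. Their poses are not given: they have to be found in the camera images.
- cabinet: low fixed wooden cabinet, 200 mm deep (x), 410 wide (y); its flat top, 120 mm high, is the shelf. Origin: centre of its underside; x points away from the robot, y to its left. On the shelf: a 20 mm high rail along the rear edge, a blue end board (45 mm high, 10 thick) at the left (+y) end, and five flat grey discs, 60 mm across, in a line along y, 70 mm behind the front edge, 77 mm apart.
- drawer (a joint): how far the cabinet's single drawer is pulled out towards the robot (along the cabinet's -x): 0 shut, 0.135 m at its stop. Friction about 1.5 N plus 6 N per m/s; it stays where it is left. Draw it by its pull; push it shut by its pull or front.
- drawer_pull (a point): centre of the top of the drawer's pull: a vertical steel post, 24 mm in diameter, 38 tall, its axis 45 mm in front of the drawer's face, on a 12 mm stem 20 mm below this point. 98 mm above the counter, 22 below the shelf top. Jars on the discs stand 85 mm behind it, so a gripper closing along the cabinet's y has most room. Axes as the cabinet.
- drawer_in (a point): centre of the drawer's inner floor, 19 mm above the counter, axes as the cabinet. Inside 162 mm long (x), 349 wide (y); walls reach 83 mm above the counter, the 14 mm thick front 102 mm. Fully out, the first 121 mm behind the front panel are open from above (from 81 mm in front of this point to 40 mm behind it).
- tote: yellow plastic carry tote, 150 mm long (x), 85 wide (y), walls 5 thick and 45 high on three sides; the +x end is open, with a short ramp up to a pouring lip 14 mm high, 75 mm ahead of the origin. A black 14 mm square bar handle crosses above it along y. Origin: centre of its underside. 160 g. Tablets stay in while it is level and run out when the open end is tipped down 45 degrees or more.
- tote_grip (a point): centre of the tote's bar handle, 96 mm above the tote's underside; axes as the tote (the bar runs along y).
- mark0 (a point): centre of the shelf's grey place disc number 0 counted from the blue end board (0 is next to it), on the shelf top; axes as the cabinet.
- mark1 (a point): centre of the shelf's grey place disc number 1 counted from the blue end board (0 is next to it), on the shelf top; axes as the cabinet.
- mark2 (a point): centre of the shelf's grey place disc number 2 counted from the blue end board (0 is next to it), on the shelf top; axes as the cabinet.
- mark3 (a point): centre of the shelf's grey place disc number 3 counted from the blue end board (0 is next to it), on the shelf top; axes as the cabinet.
- mark4 (a point): centre of the shelf's grey place disc number 4 counted from the blue end board (0 is next to it), on the shelf top; axes as the cabinet.
- tablet0: white smooth rigid washing tablet, a short pill 24 mm thick and 35 mm long (along its y), origin at its centre; 20 g. All five lie in the tote at the start.
- tablet1: blue smooth rigid washing tablet, a short pill 24 mm thick and 35 mm long (along its y), origin at its centre; 20 g. All five lie in the tote at the start.
- tablet2: white smooth rigid washing tablet, a short pill 24 mm thick and 35 mm long (along its y), origin at its centre; 20 g. All five lie in the tote at the start.
- tablet3: blue smooth rigid washing tablet, a short pill 24 mm thick and 35 mm long (along its y), origin at its centre; 20 g. All five lie in the tote at the start.
- tablet4: white smooth rigid washing tablet, a short pill 24 mm thick and 35 mm long (along its y), origin at its centre; 20 g. All five lie in the tote at the start.
- jar_red: jar of laundry supplies with a red cap, grey body with a paper label, squat and round, 60 mm in diameter at the widest and 68 mm tall, z up; origin: centre of its underside. 150 to 310 g. May be absent.
- jar_green: jar of laundry supplies with a green cap, grey body with a paper label, squat and round, 60 mm in diameter at the widest and 68 mm tall, z up; origin: centre of its underside. 150 to 310 g. May be absent.
- jar_blue: jar of laundry supplies with a blue cap, grey body with a paper label, squat and round, 60 mm in diameter at the widest and 68 mm tall, z up; origin: centre of its underside. 150 to 310 g. May be absent.
- jar_orange: jar of laundry supplies with an orange cap, grey body with a paper label, squat and round, 60 mm in diameter at the widest and 68 mm tall, z up; origin: centre of its underside. 150 to 310 g. May be absent.
- jar_white: jar of laundry supplies with a white cap, grey body with a paper label, squat and round, 60 mm in diameter at the widest and 68 mm tall, z up; origin: centre of its underside. 150 to 310 g. May be absent.
- soap_tin: bystander: white round tin, 72 mm in diameter and 75 mm tall, origin at the centre of its underside.
- brush: bystander: hand brush lying on the counter near the robot, under 300 mm long (along its x) and under 50 mm high; origin under its middle.
- mug: bystander: blue mug, 80 mm across, 80 mm tall, handle on its +y side; origin at the centre of its underside.
Not all that is in view belongs to the job. Leave any pink look-alike of the jar_orange alone.

How it is judged:
By the outcome, as a careful person would: the job done as asked, in the order asked, and still so for the second after the job is handed in, with the robot touching nothing.
Of jar_red, jar_green, jar_blue, jar_orange, jar_white only 3 to 5 are there at a start; the rules pass over those that are not, and their reading is None.
At some moment in a run one of jar_red, jar_green, jar_blue, jar_orange, jar_white may be knocked a few centimetres aside while the robot is not near it.
It also fails if it takes over 210 s, if anything falls off the work surface, if the arm or the gripper's body presses on something with over 40 N, if the wrist force passes 120 N, or if a joint passes its speed limit or range.

## Working session

There is one attempt and no reset: what is moved stays moved. The work goes in short steps, each a Python script; the robot and the scene stay as the last script left them, time stands still between calls to the robot, and variables do not carry over. Pictures are saved under pics/ and viewed, and the job is handed in when it is done.

```bash
ls; mkdir -p pics
python3 - <<'E'
from bench import manip
import cv2
print(manip.observe())
for n in ("side","top","wrist"):
    p,d=manip.grab_frame(n); cv2.imwrite(f"pics/a_{n}.png",p[:,:,::-1]); c=manip.calibration(n); print(n,c)
E
```

```text
pics
{'t': 0.0, 'joints': array([-1.4182    ,  0.33388809,  0.03987797,  1.46629971, -0.01336493,
        1.34329413, -0.05850789]), 'joint_velocities': array([ 0.00146344, -0.00105368, -0.0003768 ,  0.00117145, -0.00075494,
       -0.00013553,  0.00039611]), 'effort': array([ 2.25150484e-04, -6.56360579e+01,  1.33546852e+00, -4.03786004e+01,
       -5.96543541e-02,  4.53131483e-02,  2.04170119e-04]), 'tool_pos': array([0.16187321, 0.62905662, 0.24066015]), 'orientation': array([-2.96946170e-05,  1.25576456e-01,  9.92083613e-01, -8.11439019e-04]), 'force': array([ 0.5206299 , -0.2443621 , -0.67707853]), 'torque': array([ 0.01630711, -0.00716346,  0.00355704]), 'finger_gap': 0.08705012086038356}
side {'fx': 473.10309273854784, 'fy': 473.10309273854784, 'cx': 323.75795478019074, 'cy': 238.21175969087423, 'R': array([[ 0.98217944, -0.18728095, -0.01579197],
       [-0.15072566, -0.73469384, -0.66144292],
       [ 0.11227339,  0.65203589, -0.74982923]]), 't': array([-0.54913342,  0.10071949,  1.20151101])}
top {'fx': 550.8993391612197, 'fy': 550.8993391612197, 'cx': 320.8085491995324, 'cy': 241.25476047761862, 'R': array([[-0.00520952, -0.99997515,  0.00474995],
       [-0.97319532,  0.00397774, -0.22994576],
       [ 0.22992115, -0.00582054, -0.97319185]]), 't': array([-0.07171676,  0.56776238,  1.25240425])}
wrist {'fx': 369.692283841157, 'fy': 369.692283841157, 'cx': 322.075378330676, 'cy': 231.09224940130807, 'R': array([[ 0.2488268 ,  0.96854692, -0.0014425 ],
       [ 0.93426987, -0.23962753,  0.26404252],
       [ 0.25539191, -0.06704854, -0.96450996]]), 't': array([-0.64787383, -0.03294467,  0.38952919])}
```

View pics/a_top.png

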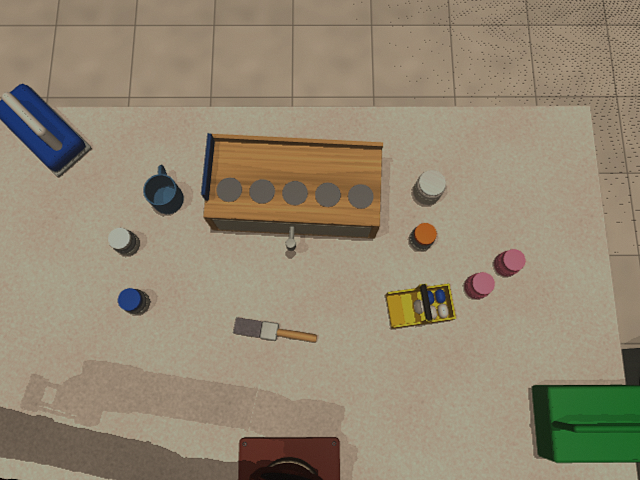

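View pics/a_side.png

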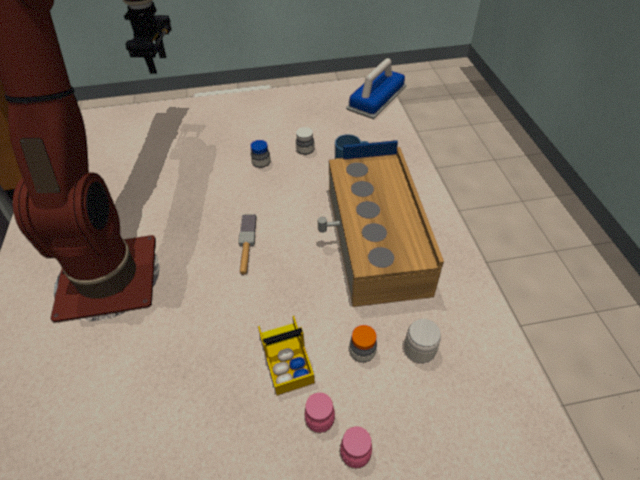

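Run:
```python
from bench import manip
import numpy as np
for cam in ("top","side"):
    for n in "cabinet drawer_pull drawer_in tote tote_grip mark0 mark1 mark2 mark3 mark4 tablet0 tablet1 jar_red jar_green jar_blue jar_orange jar_white soap_tin brush mug".split():
        r=manip.landmark_of(cam,n)
        print(cam,n,[(round(float(e["p"]),2),np.round(e["location"],3).tolist()) for e in r[:3]])
print(manip.observe()["t"])
```

```text
top cabinet []
top drawer_pull [(0.93, [0.558, -0.005, 0.1]), (0.28, [0.415, -0.315, 0.0])]
top drawer_in []
top tote [(0.6, [0.414, -0.313, 0.002])]
top tote_grip [(0.75, [0.414, -0.315, 0.097])]
top mark0 [(0.93, [0.673, 0.064, 0.122]), (0.88, [0.661, -0.087, 0.123]), (0.83, [0.68, 0.145, 0.12])]
top mark1 [(0.93, [0.673, 0.064, 0.122]), (0.88, [0.661, -0.087, 0.123]), (0.83, [0.68, 0.145, 0.12])]
top mark2 [(0.93, [0.673, 0.064, 0.122]), (0.88, [0.661, -0.087, 0.123]), (0.83, [0.68, 0.145, 0.12])]
top mark3 [(0.93, [0.673, 0.064, 0.122]), (0.88, [0.661, -0.087, 0.123]), (0.83, [0.68, 0.145, 0.12])]
top mark4 [(0.93, [0.673, 0.064, 0.122]), (0.88, [0.661, -0.087, 0.123]), (0.83, [0.68, 0.145, 0.12])]
top tablet0 [(0.69, [0.446, -0.362, 0.012]), (0.56, [0.437, -0.339, 0.018]), (0.52, [0.414, -0.309, 0.012])]
top tablet1 [(0.69, [0.446, -0.362, 0.012]), (0.56, [0.437, -0.339, 0.018]), (0.52, [0.414, -0.309, 0.012])]
top jar_red [(0.28, [0.414, -0.315, 0.0]), (0.2, [0.356, 0.035, 0.001])]
top jar_green [(0.59, [0.405, -0.339, 0.016])]
top jar_blue [(0.63, [0.43, 0.371, 0.002])]
top ja
[... 1238 characters left out ...]
0.011, 0.12])]
side tablet0 [(0.72, [0.404, -0.346, 0.016]), (0.47, [0.436, -0.364, 0.016]), (0.46, [0.433, -0.335, 0.015])]
side tablet1 [(0.72, [0.404, -0.346, 0.016]), (0.47, [0.436, -0.364, 0.016]), (0.46, [0.433, -0.335, 0.015])]
side jar_red [(0.51, [0.426, 0.372, 0.004])]
side jar_green []
side jar_blue [(0.9, [0.427, 0.375, 0.003]), (0.6, [0.675, 0.138, 0.119])]
side jar_orange [(0.84, [0.586, -0.322, 0.002]), (0.74, [0.399, -0.371, 0.014]), (0.66, [0.518, -0.536, 0.003])]
side jar_white [(0.68, [0.575, 0.405, -0.003])]
side soap_tin [(0.62, [0.712, -0.346, -0.007])]
side brush [(0.89, [0.354, 0.036, 0.002]), (0.57, [0.557, -0.0, 0.098])]
side mug [(0.81, [0.695, 0.316, 0.003])]
2.15
```

The top view shows the cabinet with its shelf empty, its discs at (229..361, 190) and the pull at (290, 243). The tote is at (421, 306), with what looks like its open end to the left. I see three jars: blue (133, 300), white (124, 240) and orange (424, 236). The pink look-alikes are at (480, 285) and (510, 263). Next I'll measure the yaws.

```bash
cat > h.py <<'E'
from bench import manip
import numpy as np, cv2
from scipy.spatial.transform import Rotation as Rn
def cloud(cam):
    p,d=manip.grab_frame(cam); c=manip.calibration(cam)
    v,u=np.mgrid[0:480,0:640]
    P=np.stack([(u-c["cx"])/c["fx"]*d,(v-c["cy"])/c["fy"]*d,d],-1)
    W=(P-c["t"])@c["R"]
    return p,d,W
def quat(z,y):
    z=np.array(z,float);z/=np.linalg.norm(z);y=np.array(y,float);y-=z*(y@z);y/=np.linalg.norm(y)
    q=Rn.from_matrix(np.stack([np.cross(y,z),y,z],1)).as_quat()
    return np.array([q[3],q[0],q[1],q[2]])
def proj(cam,X):
    c=manip.calibration(cam);q=c["R"]@np.array(X)+c["t"];return c["fx"]*q[0]/q[2]+c["cx"],c["fy"]*q[1]/q[2]+c["cy"]
def st():
    s=manip.observe();print("t%.1f"%s["t"],np.round(s["tool_pos"],4),"gap%.4f"%s["finger_gap"],"F",np.round(s["force"],1));return s
E
python3 - <<'E'
from h import *
p,d,W=cloud("top")
cv2.imwrite("pics/b.png",cv2.resize(p[200:340,370:540,::-1],None,fx=4,fy=4))
hsv=cv2.cvtColor(p,cv2.COLOR_RGB2HSV)
# discs
ok=(d>0)&(abs(W[...,2]-.12)<.008)&(hsv[...,1]<60)&(W[...,0]>.6)
n,l,s,c=cv2.connectedComponentsWithStats(ok.astype(np.uint8))
for i in range(1,n):
    if s[i,4]>100: print("disc",s[i,4],np.round(W[l==i].mean(0),4))
# tote
ok=(hsv[...,0]>20)&(hsv[...,0]<35)&(hsv[...,1]>140)&(d>0)&(W[...,0]<.5)&(W[...,1]<-.2)
Q=W[ok]; print(len(Q),np.percentile(Q,[1,50,99],axis=0).round(3))
for lo,hi in((-.01,.06),(.03,.055),(-.01,.02)):
    q=Q[(Q[:,2]>lo)&(Q[:,2]<hi)][:,:2]; r=cv2.minAreaRect(q.astype(np.float32)*1000); print(lo,r)
b=(hsv[...,2]<60)&(W[...,2]>.06)&(abs(W[...,0]-.414)<.09)&(abs(W[...,1]+.31)<.09)
q=W[b];print("bar",len(q),q.mean(0),cv2.minAreaRect(q[:,:2].astype(np.float32)*1000))
# wood front edge of cabinet
print([ (manip.ik(x,o) is not None) for x,o in [([.4225,.006,.085],quat([0,0,-1],[0.06,1,0])),([.4225,.006,.085],quat([.2,0,-1],[0.06,1,0])),([.4225,.006,.085],quat([.4,0,-1],[0.06,1,0]))]])
E
```

```text
disc 517 [0.8728 0.6422 0.1216]
disc 450 [0.6805 0.1405 0.1218]
disc 452 [0.6759 0.0637 0.1217]
disc 456 [ 0.6717 -0.0131  0.1216]
disc 450 [ 0.6675 -0.0902  0.1216]
disc 450 [ 0.6631 -0.1668  0.1214]
1248 [[ 0.369 -0.389 -0.   ]
 [ 0.413 -0.282  0.01 ]
 [ 0.464 -0.237  0.102]]
-0.01 ((422.50787353515625, -316.8773498535156), (95.99663543701172, 162.3734893798828), 7.275139808654785)
0.03 ((416.3348388671875, -311.83074951171875), (85.02742767333984, 150.6414337158203), 7.386801242828369)
-0.01 ((425.4015197753906, -316.220458984375), (89.05854034423828, 163.72735595703125), 8.489471435546875)
bar 219 [ 0.41638533 -0.31088101  0.10288095] ((417.0771789550781, -310.95745849609375), (80.66759490966797, 15.229544639587402), 8.329689979553223)
[True, True, False]
```

Run:
```python
import cv2
a=cv2.imread("pics/a_side.png");cv2.imwrite("pics/b2.png",cv2.resize(a[300:480,230:450],None,fx=3.3,fy=3.3))
```

```text
(no output)
```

View pics/b.png

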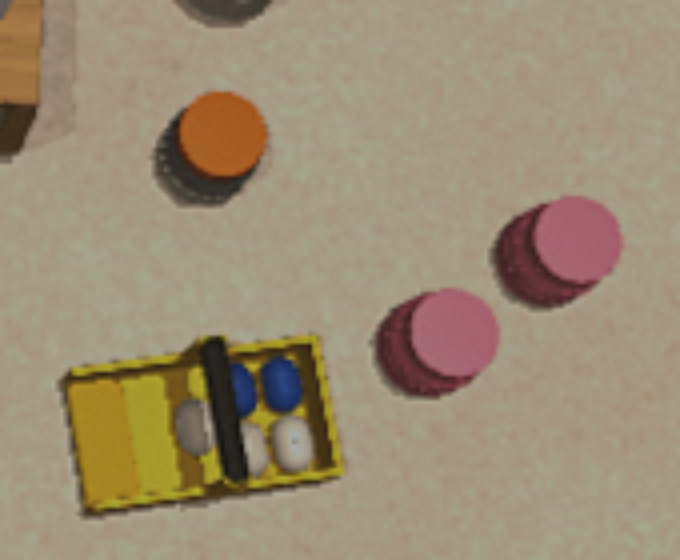

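View pics/b2.png

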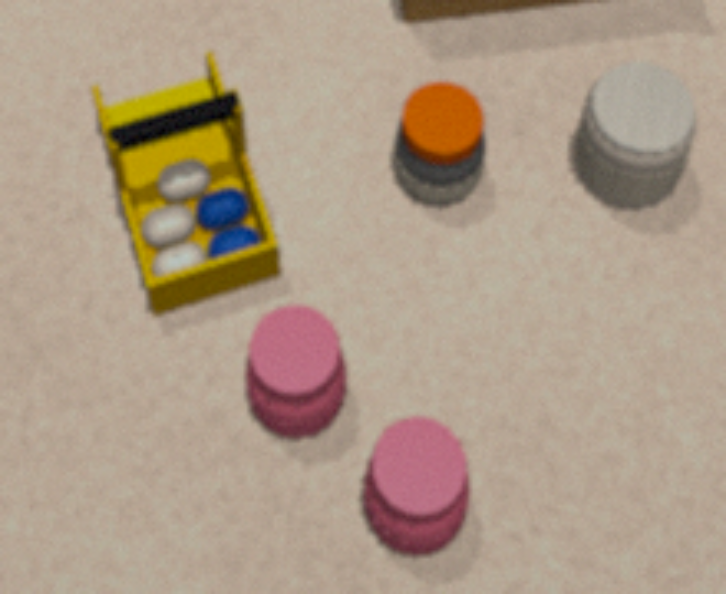

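```bash
cat >> h.py <<'E'
CX=np.array([.9984,-.0565,0]);CY=np.array([.0565,.9984,0]);UP=np.array([0,0,1.])
PULL=np.array([.557,-.005,.098]); M=[np.array([.6805,.1405,.12])-CY*.0769*i for i in range(5)]
TX=np.array([-.129,.9916,0]);TY=np.array([-.9916,-.129,0]);TG=np.array([.4155,-.312,.096])
E
python3 - <<'E'
from h import *
for s in (1,-1):
  for tilt in (0,.1,.2):
    o=quat(-UP+tilt*CX,s*CY)
    for dx in (0,-.135,-.142,-.15):
        j=manip.ik(PULL+CX*dx-[0,0,.012],o); print(s,tilt,dx,None if j is None else np.round(j,2))
E
```

```text
1 0 0 [-0.75  0.36  0.81  1.9  -0.31  1.01  1.71]
1 0 -0.135 [-0.92 -0.01  0.82  2.2   0.01  0.94  1.41]
1 0 -0.142 [-0.93 -0.03  0.82  2.22  0.03  0.95  1.39]
1 0 -0.15 [-0.93 -0.06  0.81  2.24  0.05  0.95  1.36]
1 0.1 0 [-0.79  0.28  0.81  1.98 -0.26  0.88  1.67]
1 0.1 -0.135 [-0.98 -0.13  0.83  2.28  0.15  0.86  1.27]
1 0.1 -0.142 [-0.98 -0.15  0.81  2.29  0.17  0.86  1.24]
1 0.1 -0.15 [-0.98 -0.18  0.8   2.31  0.2   0.87  1.22]
1 0.2 0 [-0.82  0.2   0.81  2.07 -0.19  0.75  1.61]
1 0.2 -0.135 [-1.   -0.24  0.8   2.35  0.31  0.79  1.11]
1 0.2 -0.142 [-1.   -0.26  0.78  2.36  0.33  0.8   1.09]
1 0.2 -0.15 [-0.99 -0.29  0.77  2.38  0.35  0.81  1.06]
-1 0 0 [-0.84  0.41  0.93  1.9  -0.38  1.02 -1.37]
-1 0 -0.135 [-0.87 -0.01  0.77  2.2   0.01  0.94 -1.73]
-1 0 -0.142 [-0.87 -0.03  0.76  2.22  0.02  0.94 -1.75]
-1 0 -0.15 [-0.87 -0.05  0.75  2.23  0.04  0.95 -1.77]
-1 0.1 0 [-0.83  0.29  0.87  1.99 -0.28  0.88 -1.45]
-1 0.1 -0.135 [-0.83 -0.1   0.69  2.27  0.11  0.85 -1.84]
-1 0.1 -0.142 [-0.83 -0.12  0.68  2.29  0.13  0.86 -1.86]
-1 0.1 -0.15 [-0.83 -0.15  0.67  2.3   0.15  0.86 -1.88]
-1 0.2 0 [-0.8   0.2   0.79  2.07 -0.18  0.74 -1.54]
-1 0.2 -0.135 [-0.77 -0.18  0.59  2.34  0.21  0.77 -1.94]
-1 0.2 -0.142 [-0.76 -0.2   0.58  2.36  0.22  0.77 -1.96]
-1 0.2 -0.15 [-0.73 -0.21  0.53  2.37  0.22  0.78 -1.97]
```

Run:
```python
from h import *
o=quat(-UP,-CY)
g=PULL-[0,0,.012]
manip.goto(g+[0,0,.12],o); st()
p,d=manip.grab_frame("wrist"); cv2.imwrite("pics/c.png",p[...,::-1]); print(proj("wrist",PULL))
r=manip.landmark_of("wrist","drawer_pull"); print([(e["p"],e["location"]) for e in r])
```

```text
t4.8 [ 0.5571 -0.004   0.2059] gap0.0867 F [ 0.6 -0.3 -0.3]
(np.float64(321.11965015731204), np.float64(236.6620762074968))
[(0.73, [0.5549, -0.0091, 0.1003])]
```

View pics/c.png

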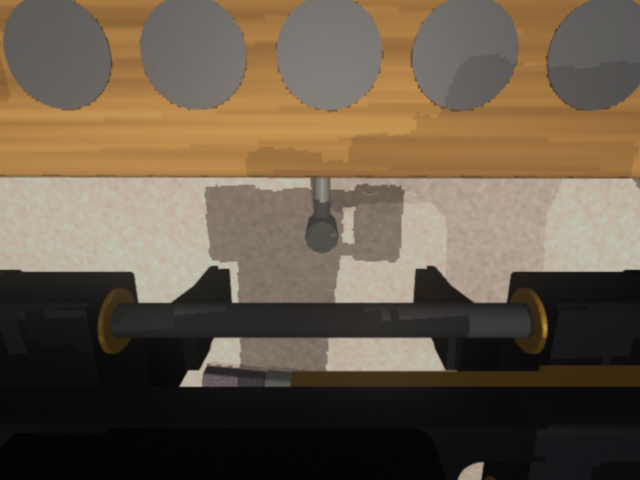

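The pull shows at (321, 235) in the wrist view, matching its projection at (321, 237). I'll grasp it and pull.

Run:
```python
from h import *
g=PULL-[0,0,.012]
print(manip.movel(g,v=.12,max_force=15)); st()
manip.gripper_close(); s=st()
a=s["tool_pos"]
print(manip.movel(a-CX*.145,v=.08,max_force=14)); s=st(); print((s["tool_pos"]-a)@CX)
cv2.imwrite("pics/d.png",manip.grab_frame("top")[0][...,::-1])
```

```text
False
t6.1 [ 0.5575 -0.005   0.0867] gap0.0871 F [-0.1  0.  -0.6]
t7.2 [ 0.5571 -0.0036  0.086 ] gap0.0231 F [0.5 5.8 0.1]
True
t8.7 [0.422  0.0042 0.086 ] gap0.0232 F [ 1.7 -0.7 -1.3]
-0.1353441111127265
```

View pics/d.png

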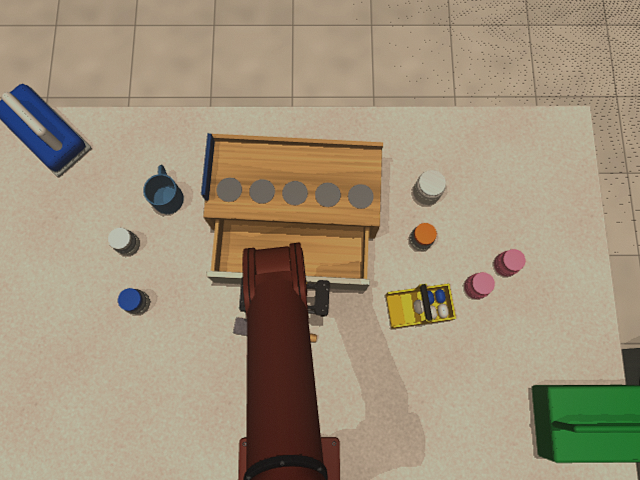

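The drawer moved 135.3 mm and came up against its stop. Next I'll plan the tote grasp and the pour.

```bash
cat >> h.py <<'E'
def rot(v,ax,a): return Rn.from_rotvec(np.array(ax)*a).apply(v)
def pour_o(th,s,X=CY):
    # tote x along X horizontally, tipped by th about tote y
    ty=np.cross(UP,X); z=rot(-UP,ty,th); y=rot(X,ty,th); return quat(z,s*y)
W0=PULL-.016*CX
E
python3 - <<'E'
from h import *
manip.let_go(); st()
s=manip.observe(); manip.movel(s["tool_pos"]+[0,0,.15],v=.2); st()
for s in (1,-1):
    j=manip.ik(TG,quat(-UP,s*TX)); print("grasp",s,None if j is None else np.round(j,2))
    for yo in (-.1,-.07,-.03):
        for z in (.205,.26):
            G=W0+CY*yo; G=np.array([G[0],G[1],z])
            print(s,yo,z,[(int(np.degrees(t)),None if (j:=manip.ik(G,pour_o(t,s))) is None else np.round(j,2).tolist()) for t in np.radians([0,30,45,55,65])])
E
```

```text
t10.0 [0.4214 0.0045 0.0857] gap0.0868 F [-0.7  0.5  0.6]
t10.9 [0.4209 0.0044 0.2347] gap0.0871 F [-0.2  0.3  0.1]
grasp 1 [ 1.49  0.4  -1.09  1.91  0.41  1.08  1.93]
1 -0.1 0.205 [(0, [1.04, 0.32, -1.09, 1.73, 0.29, 1.28, 1.39]), (29, [-0.87, 0.23, 0.76, 1.85, 0.38, 1.24, 1.25]), (45, [-0.92, 0.34, 0.7, 1.86, 0.55, 1.31, 1.07]), (55, [-0.95, 0.43, 0.67, 1.86, 0.64, 1.37, 0.97]), (65, [-0.94, 0.53, 0.62, 1.86, 0.73, 1.43, 0.87])]
1 -0.1 0.26 [(0, [1.06, 0.26, -1.1, 1.65, 0.24, 1.37, 1.44]), (29, [-0.91, 0.17, 0.79, 1.78, 0.4, 1.35, 1.28]), (45, [-0.94, 0.27, 0.71, 1.8, 0.58, 1.42, 1.11]), (55, [-0.95, 0.35, 0.67, 1.82, 0.68, 1.46, 1.02]), (65, [-0.95, 0.44, 0.62, 1.83, 0.77, 1.52, 0.93])]
1 -0.07 0.205 [(0, [0.99, 0.31, -1.1, 1.74, 0.28, 1.27, 1.34]), (29, [-0.91, 0.25, 0.75, 1.83, 0.36, 1.27, 1.22]), (45, [-0.96, 0.36, 0.69, 1.83, 0.52, 1.34, 1.05]), (55, [-0.97, 0.45, 0.66, 1.83, 0.61, 1.4, 0.95]), (65, [-0.96, 0.55, 0.6, 1.82, 0.7, 1.47, 0.86])]
1 -0.07 0.26 [(0, [1.01, 0.25, -1.1, 1.66, 0.23, 1.37, 1.39]), (29, [-0.95, 0.19, 0.78, 1.77, 0.38, 1.38, 1.24]), (45, [-0.97, 0.29, 0.7
[... 1645 characters left out ...]
 (45, [-0.96, 0.29, 0.69, 1.78, 0.56, 1.45, -2.06]), (55, [-0.94, 0.36, 0.6, 1.79, 0.67, 1.51, -2.15]), (65, [-0.91, 0.45, 0.52, 1.79, 0.77, 1.58, -2.24])]
-1 -0.03 0.205 [(0, [-0.98, 0.22, 1.1, 1.82, -0.2, 1.23, -1.45]), (29, [-1.02, 0.29, 0.82, 1.81, 0.31, 1.29, -1.95]), (45, [-1.0, 0.39, 0.69, 1.8, 0.48, 1.38, -2.12]), (55, [-0.98, 0.47, 0.6, 1.78, 0.59, 1.46, -2.22]), (65, [-0.95, 0.56, 0.52, 1.77, 0.68, 1.54, -2.31])]
-1 -0.03 0.26 [(0, [-1.0, 0.14, 1.09, 1.74, -0.13, 1.33, -1.51]), (29, [-1.01, 0.22, 0.78, 1.74, 0.35, 1.41, -1.94]), (45, [-0.98, 0.32, 0.65, 1.74, 0.53, 1.49, -2.09]), (55, [-0.96, 0.39, 0.57, 1.74, 0.63, 1.56, -2.18]), (65, [-0.93, 0.48, 0.49, 1.74, 0.73, 1.63, -2.26])]
```

Run:
```python
from h import *
o=quat(-UP,-TX)
manip.goto(TG+[0,0,.14],o); st()
r=manip.landmark_of("top","tote_grip") if False else None
p,d=manip.grab_frame("wrist"); cv2.imwrite("pics/e.png",p[...,::-1]); print(proj("wrist",TG))
manip.movel(TG,v=.12,max_force=12); st()
manip.gripper_close(); st()
print(manip.movel(TG+[0,0,.15],v=.12)); st()
p,d=manip.grab_frame("side"); cv2.imwrite("pics/e2.png",p[...,::-1])
```

```text
t12.1 [ 0.4159 -0.3108  0.2355] gap0.0866 F [-0.5 -0.2 -1.1]
(np.float64(321.7824148425229), np.float64(226.051796786858))
t13.5 [ 0.4159 -0.3123  0.0967] gap0.0868 F [-0.1  0.3  0.7]
t14.7 [ 0.4155 -0.3121  0.096 ] gap0.0134 F [ 0.3 -0.5  0.3]
False
t16.1 [ 0.4151 -0.3118  0.2452] gap0.0134 F [ 0.6  0.2 -3.3]
```

View pics/e2.png

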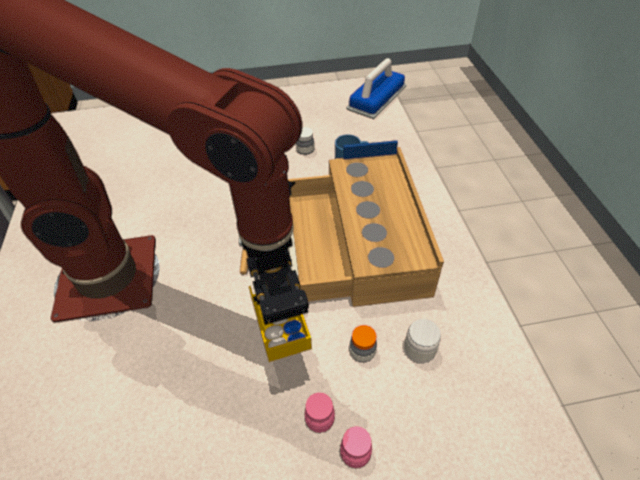

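Run:
```python
from h import *
G=W0+CY*-.06
P=lambda z:np.array([G[0],G[1],z])
manip.movel(P(.26),rot=pour_o(0,-1),v=.12); st()
manip.movel(P(.215),rot=pour_o(np.radians(20),-1),v=.05); st()
for t in (30,38,45,52):
    manip.goto(P(.207),pour_o(np.radians(t),-1)); st()
manip.sleep(.5)
p,d=manip.grab_frame("side"); cv2.imwrite("pics/f1.png",p[...,::-1])
p,d=manip.grab_frame("top"); cv2.imwrite("pics/f2.png",p[...,::-1])
```

```text
t18.6 [ 0.5375 -0.0645  0.2601] gap0.0135 F [-1.  -0.1 -2.1]
t19.6 [ 0.5379 -0.0645  0.2156] gap0.0135 F [ 0.6 -0.1 -1.5]
t19.9 [ 0.5375 -0.062   0.206 ] gap0.0137 F [ 0.6 -0.2 -1.7]
t20.1 [ 0.5375 -0.063   0.2063] gap0.0135 F [-0.5 -0.1 -1.6]
t20.4 [ 0.5374 -0.0637  0.2063] gap0.0137 F [ 0.2  0.2 -1.3]
t20.6 [ 0.5374 -0.0638  0.2062] gap0.0134 F [ 0.5 -1.  -1.4]
```

View pics/f1.png

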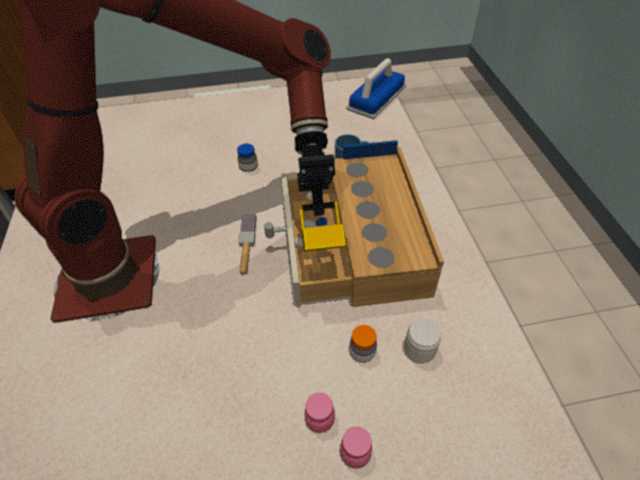

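View pics/f2.png

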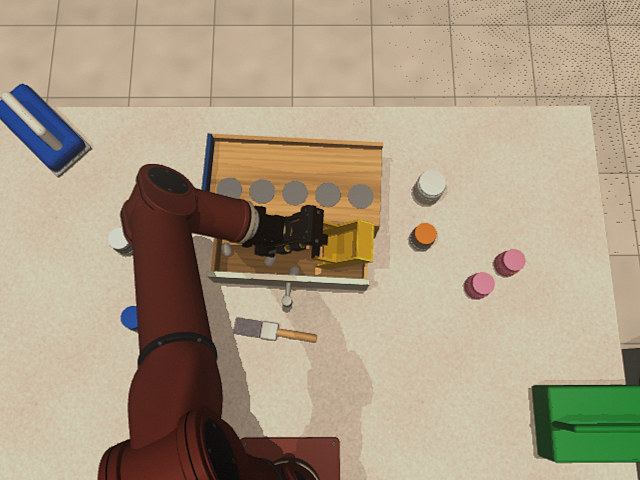

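Some tablets are already in the drawer, and the side view shows a blue one at (322, 222) near the lip. The blue jar has also shifted, from (133, 300) to about (131, 318) in the top view, so that was the knock. I'll tip the tote further.

Run:
```python
from h import *
G=W0+CY*-.06
P=lambda z:np.array([G[0],G[1],z])
for t in (60,68):
    manip.goto(P(.215),pour_o(np.radians(t),-1)); st()
manip.sleep(.8)
p,d=manip.grab_frame("side"); cv2.imwrite("pics/g1.png",cv2.resize(p[120:320,220:450,::-1],None,fx=3,fy=3))
p,d=manip.grab_frame("top"); cv2.imwrite("pics/g2.png",cv2.resize(p[120:320,190:400,::-1],None,fx=3,fy=3))
```

```text
t21.5 [ 0.5375 -0.0626  0.2133] gap0.0134 F [-0.6 -0.1 -2.8]
t21.7 [ 0.5372 -0.0635  0.2132] gap0.0135 F [ 0.   0.5 -0.7]
```

View pics/g1.png

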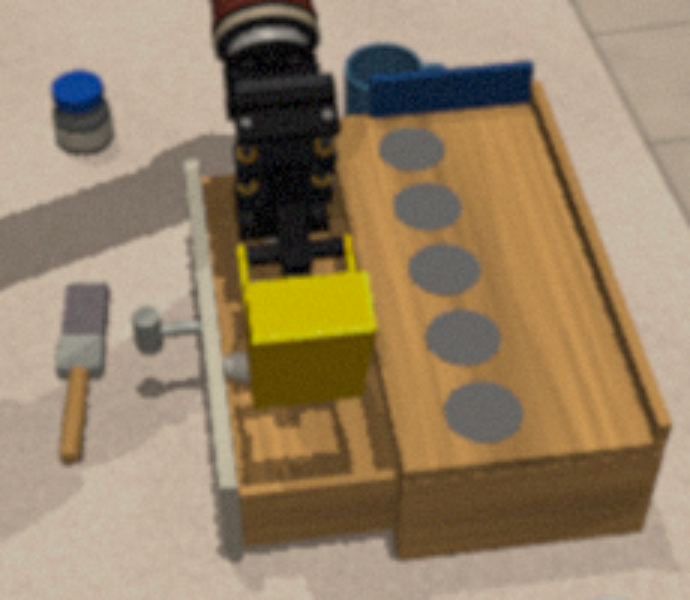

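View pics/g2.png

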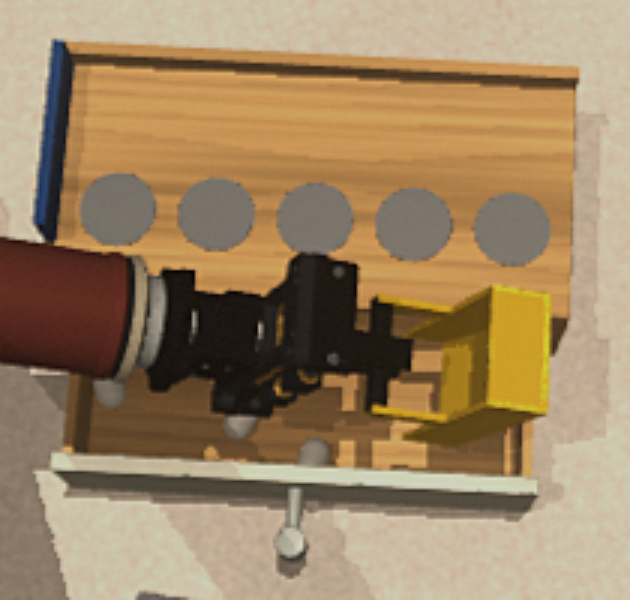

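Run:
```python
from h import *
G=W0+CY*-.06
P=lambda z:np.array([G[0],G[1],z])
manip.movel(P(.28),v=.12)
manip.goto(P(.28),pour_o(np.radians(35),-1))
manip.goto(P(.28),pour_o(0,-1));st()
manip.movel(TG+[0,0,.16],rot=quat(-UP,-TX),v=.15); st()
p,d=manip.grab_frame("side"); cv2.imwrite("pics/h1.png",cv2.resize(p[120:400,200:450,::-1],None,fx=2,fy=2))
p,d=manip.grab_frame("top"); cv2.imwrite("pics/h2.png",cv2.resize(p[120:350,190:500,::-1],None,fx=2.5,fy=2.5))
```

```text
t24.3 [ 0.5366 -0.0631  0.2775] gap0.0137 F [-0.5  0.9 -2.4]
t26.3 [ 0.4159 -0.3114  0.256 ] gap0.0136 F [-0.1  0.3 -1.7]
```

View pics/h1.png

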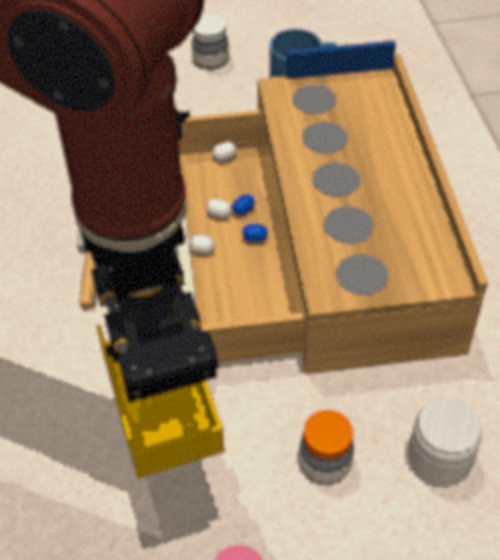

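View pics/h2.png

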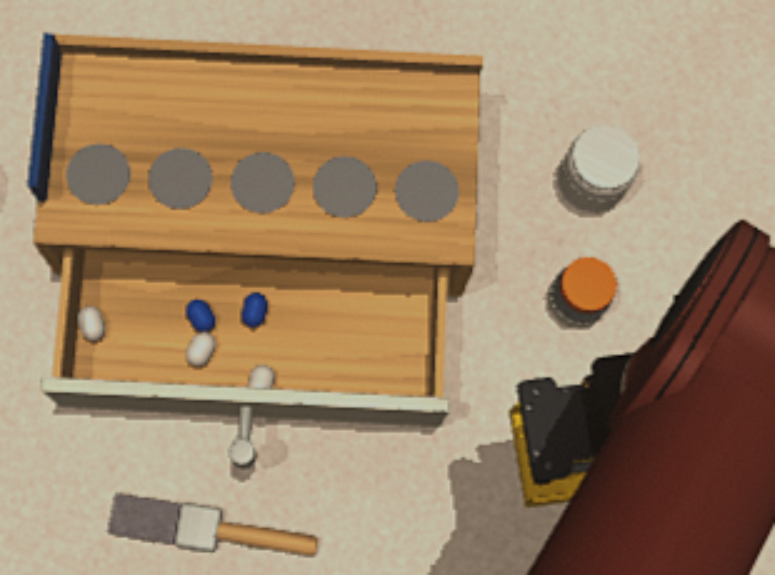

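All five tablets are in the drawer and the tote looks empty. I'll set the tote down, then shut the drawer.

Run:
```python
from h import *
print(manip.movel(TG+[0,0,.015],v=.12),manip.movel(TG+[0,0,-.003],v=.03,max_force=4)); st()
manip.let_go(); s=st()
manip.movel(s["tool_pos"]+[0,0,.16],v=.2)
o=quat(-UP,-CY)
g=PULL-[0,0,.012]-.1352*CX
manip.goto(g+[0,0,.13],o)
manip.movel(g,v=.12,max_force=15); st()
manip.gripper_close(); s=st(); a=s["tool_pos"]
print(manip.movel(a+CX*.145,v=.08,max_force=14)); s=st(); print((s["tool_pos"]-a)@CX)
```

```text
False True
t28.3 [ 0.4155 -0.3119  0.0957] gap0.0133 F [ 0.3 -0.3  1.9]
t29.7 [ 0.415  -0.3115  0.0956] gap0.0870 F [-0.5  0.5  0.1]
t33.1 [0.4225 0.0027 0.0866] gap0.0872 F [ 0.7 -0.5  0.4]
t34.1 [0.4221 0.0042 0.086 ] gap0.0226 F [ 0.1  6.2 -1.8]
True
t35.6 [ 0.5571 -0.0035  0.086 ] gap0.0233 F [-1.4  0.   5.7]
0.13525107454353763
```

Run:
```python
from h import *
manip.let_go(); s=manip.observe(); manip.movel(s["tool_pos"]+[0,0,.2],v=.2); st()
for cam in ("top","side"):
    p,d,W=cloud(cam); cv2.imwrite(f"pics/i_{cam}.png",p[...,::-1])
    hsv=cv2.cvtColor(p,cv2.COLOR_RGB2HSV)
    for n in ("jar_red","jar_green","jar_blue","jar_white","jar_orange","tote"):
        print(cam,n,[(e["p"],np.round(e["location"],3).tolist()) for e in manip.landmark_of(cam,n)[:3]])
    if cam=="top":
        ok=(W[...,2]>.058)&(W[...,2]<.08)&(d>0)
        n,l,ss,c=cv2.connectedComponentsWithStats(ok.astype(np.uint8))
        for i in range(1,n):
            if ss[i,4]>100: print(ss[i,4],np.round(c[i]),np.round(np.median(W[l==i],0),4),np.median(hsv[l==i],0))
```

```text
t38.0 [ 0.5559 -0.003   0.2843] gap0.0873 F [ 0.  -0.3  0.4]
top jar_red []
top jar_green []
top jar_blue [(0.86, [0.39, 0.36, -0.002]), (0.17, [0.412, -0.318, 0.095])]
top jar_white [(0.9, [0.569, 0.412, 0.003])]
top jar_orange [(0.97, [0.46, -0.457, 0.003]), (0.94, [0.524, -0.536, -0.002]), (0.79, [0.588, -0.327, -0.001])]
top tote [(0.75, [0.413, -0.311, -0.0])]
113 [ 55. 147.] [0.8121 0.5832 0.0649] [ 18.  57. 120.]
306 [160. 188.] [0.702  0.3201 0.0701] [101.  42.  50.]
635 [431. 184.] [ 0.7076 -0.3439  0.075 ] [ 25.  29. 196.]
383 [425. 234.] [ 0.5848 -0.324   0.0685] [ 13. 197. 195.]
404 [119. 238.] [0.5761 0.4076 0.0687] [ 36.  18. 200.]
410 [513. 260.] [ 0.5193 -0.5309  0.0683] [174.  99. 195.]
411 [482. 283.] [ 0.464  -0.4534  0.0683] [174.  95. 195.]
438 [132. 317.] [0.3886 0.3632 0.069 ] [110. 172. 144.]
282 [544. 422.] [ 0.1544 -0.5685  0.0691] [ 56. 115.  50.]
side jar_red []
side jar_green []
side jar_blue [(0.83, [0.387, 0.364, 0.001])]
side jar_white [(0.76, [0.574, 0.408, -0.003])]
side jar_orange [(0.78, [0.519, -0.537, 0.0]), (0.68, [0.465, -0.459, -0.0]), (0.66, [0.584, -0.327, 0.001])]
side tote [(0.91, [0.412, -0.307, -0.003])]
```

View pics/i_top.png

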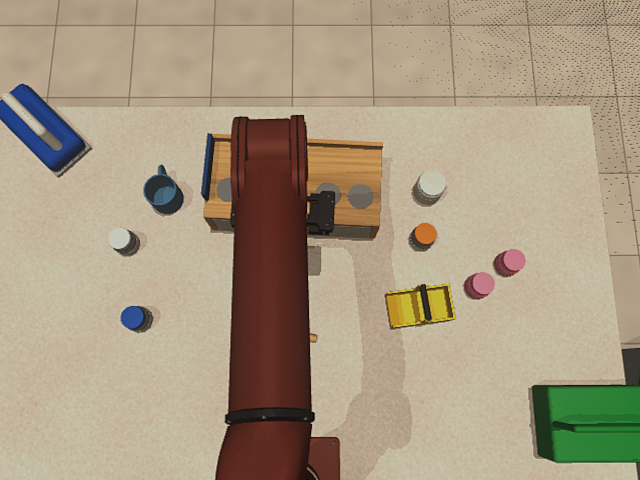

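View pics/i_side.png

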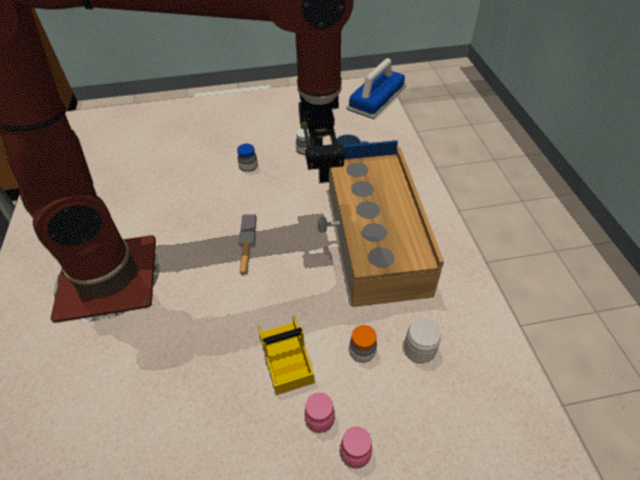

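The drawer is shut, the tote is upright and empty, and the blue jar is now at (0.388, 0.363). I'll check IK for the jars and then start placing them.

```bash
cat >> h.py <<'E'
JARS={"blue":(np.array([.388,.363,0]),[1,.0,0]),"white":(np.array([.575,.408,0]),[0,1,0]),"orange":(np.array([.585,-.3245,0]),[.7,.7,0])}
ZG=.036
def best(seq):
    pass
def pickplace(name,mi,sp,sq,check=False):
    J,jd=JARS[name]; jd=np.array(jd,float)
    op=quat(-UP,sp*jd); oq=quat(-UP,sq*CX)
    if check:
        return [None if (j:=manip.ik(x,o)) is None else np.round(j,2).tolist() for x,o in ((J+UP*.26,op),(J+UP*ZG,op),(M[mi]+UP*.16,oq),(M[mi]+UP*ZG,oq))]
    s=manip.observe()["tool_pos"]
    manip.goto(J+UP*.2,op)
    print("desc",manip.movel(J+UP*ZG,v=.15,max_force=12)); st()
    manip.gripper_close(); s=st()
    if s["finger_gap"]<.04: print("MISS"); return
    manip.movel(J+UP*.29,v=.15); st()
    manip.movel(M[mi]+UP*.17,rot=oq,v=.15); st()
    print("dn",manip.movel(M[mi]+UP*(ZG+.012),v=.1,max_force=12),manip.movel(M[mi]+UP*(ZG-.004),v=.02,max_force=5)); st()
    manip.let_go(); s=st()
    manip.movel(s["tool_pos"]+UP*.15,v=.15); st()
E
python3 - <<'E'
from h import *
for n,i in (("white",0),("blue",1),("orange",2)):
    for a in (1,-1):
        print(n,a,pickplace(n,i,a,a,True))
E
```

```text
white 1 [[-0.03, 0.67, -1.1, 1.24, 0.59, 1.56, 0.54], [0.01, 0.9, -1.1, 1.47, 0.82, 1.28, 0.39], [-0.41, 0.42, 0.2, 1.29, -0.08, 1.45, -0.27], [-0.4, 0.48, 0.18, 1.45, -0.09, 1.22, -0.26]]
white -1 [[-0.79, 0.44, 0.16, 1.29, -0.07, 1.42, -2.2], [-0.78, 0.6, 0.14, 1.52, -0.09, 1.02, -2.19], [0.39, 0.63, -1.1, 1.24, 0.56, 1.58, 2.48], [0.43, 0.73, -1.1, 1.4, 0.65, 1.39, 2.41]]
blue 1 [[-0.85, 0.08, 0.02, 1.73, -0.0, 1.33, -0.83], [-0.82, 0.3, -0.02, 1.97, 0.01, 0.87, -0.84], [-0.33, 0.38, 0.24, 1.34, -0.09, 1.43, -0.15], [-0.32, 0.45, 0.22, 1.5, -0.1, 1.21, -0.14]]
blue -1 [[0.14, 0.22, -1.1, 1.68, 0.2, 1.36, 2.15], [0.06, 0.55, -1.09, 1.92, 0.58, 1.02, 1.85], [0.53, 0.6, -1.1, 1.28, 0.53, 1.56, 2.59], [0.56, 0.7, -1.1, 1.45, 0.62, 1.37, 2.52]]
orange 1 [[0.15, 0.38, 0.39, 1.4, -0.14, 1.39, 1.33], [0.24, 0.55, 0.27, 1.63, -0.16, 0.99, 1.35], [-0.25, 0.37, 0.29, 1.36, -0.1, 1.43, -0.03], [-0.24, 0.44, 0.26, 1.52, -0.12, 1.2, -0.02]]
orange -1 [[-0.05, 0.42, 0.69, 1.41, -0.27, 1.4, -1.72], [-0.0, 0.61, 0.6, 1.64, -0.39, 1.01, -1.63], [0.71, 0.65, -1.24, 1.3, 0.61, 1.59, 2.65], [0.68, 0.68, -1.1, 1.47, 0.61, 1.36, 2.63]]
```

```bash
sed -i 's/\[0,1,0\]),"orange"/[.89,.45,0]),"orange"/' h.py
python3 - <<'E'
from h import *
print(pickplace("white",0,1,1,True))
pickplace("white",0,1,1)
cv2.imwrite("pics/j1.png",manip.grab_frame("side")[0][...,::-1])
E
```

```text
[[-0.7, 0.44, 0.02, 1.28, -0.01, 1.42, -0.21], [-0.68, 0.6, 0.0, 1.51, -0.0, 1.03, -0.21], [-0.41, 0.42, 0.2, 1.29, -0.08, 1.45, -0.27], [-0.4, 0.48, 0.18, 1.45, -0.09, 1.22, -0.26]]
desc False
t41.5 [0.5756 0.4084 0.0372] gap0.0871 F [ 0.8 -0.4  0.3]
t42.1 [0.5751 0.4081 0.0362] gap0.0592 F [ 0.7 -0.4  1.6]
t44.0 [0.5747 0.4078 0.289 ] gap0.0590 F [ 0.5 -0.8 -3. ]
t46.0 [0.6803 0.1416 0.29  ] gap0.0587 F [-0.9  1.  -1.8]
dn False True
t48.0 [0.6804 0.1405 0.1562] gap0.0593 F [-1.2 -0.6  4.6]
t48.8 [0.6797 0.1404 0.155 ] gap0.0870 F [ 0.4  0.3 -0.3]
t49.9 [0.6793 0.1403 0.3037] gap0.0872 F [-0.6 -0.3 -0. ]
```

View pics/j1.png

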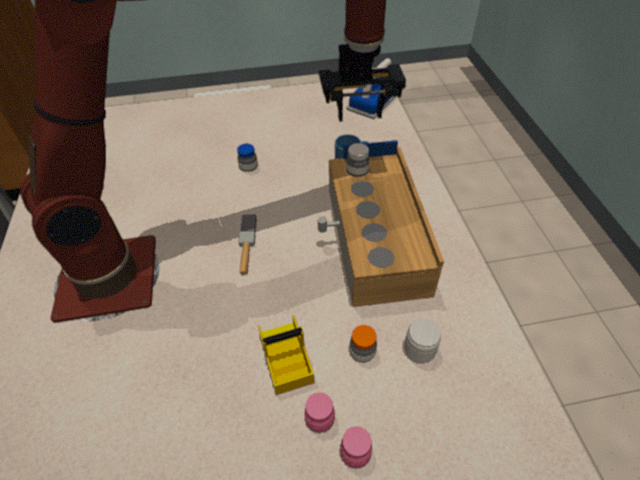

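The white jar stands on disc 0 at (358, 160). The blue and orange jars haven't moved, so they go next.

Run:
```python
from h import *
pickplace("blue",1,1,1)
pickplace("orange",2,1,1)
s=manip.observe(); manip.goto([.45,-.2,.36],quat(-UP,CX)); st()
p,d,W=cloud("top"); cv2.imwrite("pics/k_top.png",p[...,::-1])
hsv=cv2.cvtColor(p,cv2.COLOR_RGB2HSV)
for lo,hi in((.18,.195),(.058,.08)):
    ok=(W[...,2]>lo)&(W[...,2]<hi)&(d>0)
    n,l,ss,c=cv2.connectedComponentsWithStats(ok.astype(np.uint8))
    for i in range(1,n):
        if ss[i,4]>100: print(ss[i,4],np.round(c[i]),np.round(np.median(W[l==i],0),4),np.median(hsv[l==i],0))
print(np.round(M[:3],4))
cv2.imwrite("pics/k_side.png",manip.grab_frame("side")[0][...,::-1])
for cam in("top","side"):
  for n in("drawer_pull","tote","soap_tin","brush","mug"): print(cam,n,[(e["p"],np.round(e["location"],3).tolist()) for e in manip.landmark_of(cam,n)[:1]])
```

```text
desc False
t52.6 [0.3885 0.3635 0.0369] gap0.0875 F [0.1 0.1 0.4]
t53.3 [0.3881 0.3631 0.0362] gap0.0590 F [ 0.4 -0.9  2.2]
t55.1 [0.3878 0.3627 0.2891] gap0.0594 F [-0.5 -0.1 -2.8]
t58.0 [0.676  0.0642 0.2901] gap0.0593 F [-0.6  0.5 -2.9]
dn False True
t60.0 [0.6761 0.0637 0.1562] gap0.0593 F [-1.7 -0.1  5.6]
t60.8 [0.6753 0.0637 0.155 ] gap0.0864 F [ 0.2 -0.1 -0.2]
t61.9 [0.6749 0.0637 0.3038] gap0.0871 F [-0.4 -1.6 -0.1]
desc False
t64.7 [ 0.5856 -0.3249  0.0371] gap0.0871 F [0.3 0.3 1.2]
t65.3 [ 0.585  -0.3246  0.0362] gap0.0592 F [-1.   1.2  2.5]
t67.1 [ 0.5847 -0.3243  0.289 ] gap0.0591 F [-0.2 -0.1 -2.7]
t69.4 [ 0.6717 -0.0138  0.2901] gap0.0592 F [ 0.2 -0.6 -2.3]
dn False True
t71.4 [ 0.6717 -0.013   0.1561] gap0.0590 F [-0.9  0.5  5.7]
t72.2 [ 0.671 -0.013  0.155] gap0.0869 F [-0.7 -0.  -0. ]
t73.3 [ 0.6706 -0.0129  0.3039] gap0.0868 F [ 0.7  0.2 -0.3]
t74.5 [ 0.451  -0.1987  0.3597] gap0.0867 F [0.2 0.5 0.6]
445 [224. 180.] [0.6794 0.1403 0.1891] [ 36.  17. 197.]
443 [258. 182.] [0.6752 0.0651 0.1887] [111. 174. 139.]
441 [293. 183.] [ 0.6713 -0.0127  0.189 ] [ 13. 208. 193
[... 224 characters left out ...]
180 [332. 229.] [ 0.5962 -0.1014  0.069 ] [19.  66.  78.5]
402 [513. 260.] [ 0.5194 -0.5307  0.0687] [174. 100. 194.]
414 [482. 283.] [ 0.4642 -0.4532  0.0686] [174.  97. 193.]
288 [544. 422.] [ 0.1532 -0.5685  0.0698] [ 56. 115.  50.]
[[ 0.6805  0.1405  0.12  ]
 [ 0.6762  0.0637  0.12  ]
 [ 0.6718 -0.0131  0.12  ]]
top drawer_pull [(0.97, [0.559, -0.003, 0.102])]
top tote []
top soap_tin []
top brush [(0.82, [0.356, 0.034, 0.0])]
top mug [(0.59, [0.691, 0.319, -0.001])]
side drawer_pull [(0.88, [0.553, -0.001, 0.098])]
side tote [(0.7, [0.411, -0.312, -0.001])]
side soap_tin [(0.73, [0.714, -0.348, -0.005])]
side brush [(0.73, [0.356, 0.037, 0.005])]
side mug [(0.74, [0.693, 0.313, 0.002])]
```

View pics/k_top.png

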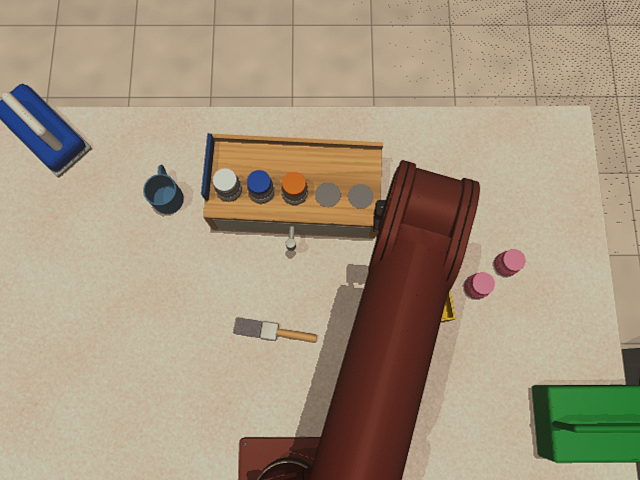

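View pics/k_side.png

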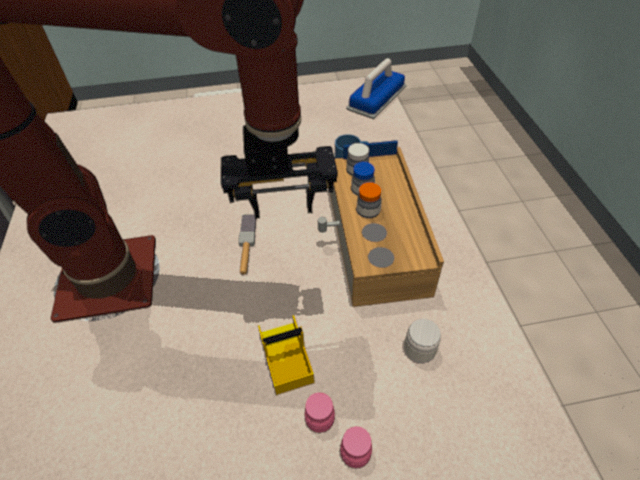

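```bash
python3 -c "
from bench import manip
manip.sleep(.5);print(manip.hand_in(),manip.observe()['t'])"
```

```text
the job is handed in; nothing more can be done
the job is handed in; nothing more can be done
```

The job is done and handed in, at about 75 s of the 210 s allowed.

- **Drawer:** I pulled it out 135.3 mm to its stop. After the pour I pushed it shut by 135.3 mm until it came up against the cabinet.
- **Tablets and tote:** All five tablets were seen lying in the open drawer before I shut it. The tote stands upright and empty at its original place.
- **Jars:** Only three jars were present: white, blue and orange. No red or green jar showed in any view. They stand upright on discs 0, 1 and 2 in that order, each within about 2 mm of its disc's centre, with no gaps.
- **Knocked jar:** The blue jar was knocked about 4 cm aside during the pour, so I measured its position again before picking it up.
- **Left alone:** The soap tin, brush and mug read within measurement noise of where they started, and the pink look-alikes were never handled.

No check failed. In the last top view the arm hid the tote and the tin, so those two were confirmed from the side camera only.

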